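# Set the track gap of a sipper pump with its knurled adjuster wheel

### The arm

A 6-joint arm with a two-finger parallel gripper is mounted at the origin on a cart in front of the work surface, level with it; the furniture and walls round the work are solid. World frame = base frame: x ahead of the robot, y to its left, z up, the work surface at z = 0. Lengths are in mm, angles in rad, forces in N, time in s.
With the tool pointing down it reaches from about 200 to 875 mm from the base axis. Payload 3.4 kg.
Tool frame: the origin (TCP) lies at the very end of the fingers, on their centre line; the grasp point (between the pads) lies 19 mm behind it; z points along the fingers, y is the line along which they close (so a half turn about z gives the same grasp; the last joint's range is limited). The gripper opens to 94 mm and grips with 3 to 60 N. Pads are 16 mm wide; open, the fingers measure 119 mm over their backs; the gripper's body (75 mm by 177 mm) begins 78 mm behind the grasp point.
Start: joints at [-1.41, 0.276, 1.505, -0, 1.361, -0.121], TCP at [159.897, -552.357, 205.493] pointing down, gripper open.
Joint ranges: [-2.89, 2.89], [-0.75, 2.08], [0.22, 2.7], [-1.18, 4.32], [0.11, 2.71], [-2.7, 2.7]. Speed limits (rad/s): [2.57, 2.57, 3.14, 3.14, 3.14, 3.14].

### API

Orientations are given as a unit quaternion [w, x, y, z].
In Python, from bench import manip, hand, ik, imaging gives the robot as it stands. Calls block until the motion is done:
- manip.move_pose(position, orientation): joint-space move of the TCP to a pose.
- manip.move_straight(position, rotation=None, max_speed=150, f_stop=None): straight line of the TCP; rotation=None keeps the orientation; max_speed is the mean speed in mm/s. With f_stop (N) it stops when the force on the tool has changed by that much, and returns True; else False.
- manip.movej(angles): joint-space move.
- hand.gripper_open() and hand.close(squeeze=None): open the fingers fully, or close them until they stop; squeeze is the grip in N (None keeps the last).
- manip.pause(seconds).
- ik(position, orientation): joint angles nearest the present ones, or None.
- imaging.camera(name): name is "side" or "top"; returns the picture (384x512x3 uint8, red, green, blue); there is no depth.
- imaging.calibration(name): a dict with "K" (3x3 intrinsics, pixels), "world_from_camera" (4x4, takes a point from camera to world coordinates). Camera axes: x right, y down, z forward; pixel columns grow to the right and rows downward; lengths in mm; the calibration is good to about 2 mm. A picture is of the moment at which its call begins. calibration takes no time and is no camera call.
A pose or a line that the arm cannot do raises manip.IKError and nothing moves.
- manip.hand_in(): hands the job in; it is judged then, once.
Readings, each from a call of its own:
- manip.get_clock(): time.
- manip.get_joint_pos(): joint angles.
- manip.get_joint_velocities(): joint speeds.
- manip.get_tau(): joint torques, N m.
- manip.get_tcp_pos(): TCP position.
- manip.get_tcp_rot(): TCP orientation.
- manip.get_force(): force on the tool from outside, world axes, zero at the start.
- manip.get_torque(): the same for the moment, N m.
- manip.get_grip_width(): opening from 0.0 (shut) to 1.0 (fully open).
- manip.get_grip_force(): force on a finger pad.
Only numpy, scipy, OpenCV 4.12 (cv2) and the standard library are available. Lean on these libraries where they do the work, as an engineer would, in place of code of your own. Each camera call takes 0.05 s, during which the arm holds its last target. There are 200 camera calls.

### The job

Set up the sipper pump for its tube, pushing and rolling lightly with the fingertips: swing the lock lever out to its released side, roll the knurled adjuster wheel under a fingertip until the gap between track shoe and rollers has closed so far that the shoe's pointer stands level with the pointer of the gauge tab, then swing the lock lever back to locked. Do not grip, lift or shift anything, and leave the other things on the bench where they are.

Things in the scene. Friction and masses are not known exactly. Their poses are not given: they have to be found in the camera images.
- pump: sipper pump: loose white box 150 (x) x 212 (y) x 70 mm high, 3.4 kg, flat grey deck on top. Origin: centre of its underside; x to its back (away from display and keys), y to its left seen from the front, z up. On the deck from left to right: rotor with 3 rollers (28 mm over the deck), white track shoe with concave face (20 mm), knurled wheel, lock lever
- wheel (a joint): turn of the adjuster wheel, rad, 0 at the start, -0.3 to 8.6. Positive: top of the wheel moves to the pump's back (+x), which drives the shoe to pump +y, toward the rollers, 12 mm a turn (1.91 mm per rad); the other way draws it back. It stays where left. Lever released: about 1 N along the rim turns it; lever locked: a brake holds it against several N
- wheel_axis (a point): centre of the knurled adjuster wheel, an upright steel disc 44 mm in diameter, 16 mm wide, axle along pump y, 78 mm over the worktop; the top of the rim, 22 mm above this point (30 mm over the deck), stands free. Bearing cheeks beside it reach 20 mm over the deck
- shoe (a joint): travel of the track shoe toward the rollers along pump y, m, 0 at the start; moved only by the wheel's screw, stops at 0.0165
- shoe_index (a point): tip of the dark pointer on the front of the shoe (points to pump -x), 82.5 mm over the worktop; moves with the shoe
- gauge_mark (a point): tip of the pointer (to pump +x) of the gauge tab, a small steel tab with a screw, clamped fast on the graduated rail at the deck's front edge; 81.5 mm over the worktop, axes as the pump's. At the start the shoe's pointer is 8 to 14 mm to the right (pump -y) of it; when set the two tips face each other at equal pump y
- lock (a joint): swing of the lock lever about an upright axis, rad: 0 locked (points to the pump's front, -x; so at the start), grows as its knob swings right (pump -y) to a stop at 1.45, lever out to the right. Stays where left; about 2 N at the knob moves it
- lock_knob (a point): centre of the top of the lever's black knob, 16 mm in diameter and 22 mm tall, whose lower end is 6 mm over the deck and top 28 mm over the deck; 49 mm from the lever's axis
- lock_hinge (a point): on the upright axis of the lock lever, 17 mm over the deck; the hub is 19 mm in diameter
- beaker: bystander, to be left alone: beaker, 46 mm across, 57 mm tall, in front of the pump; origin at the centre of its underside
- cuvette: bystander, to be left alone: plastic cuvette 12 mm square, 45 mm tall, upright in front of the pump; origin at the centre of its underside
- dropper_bottle: bystander, to be left alone: brown dropper bottle with a black top, 29 mm across, 82 mm tall, in front of the pump; origin at the centre of its underside
- cuvette_box: bystander, to be left alone: flat dark cuvette case 57 x 105 x 27 mm, in front of the pump; origin at the centre of its underside
- pipette: bystander, to be left alone: hand pipette 241 mm long lying on its side, 27 mm high, far right; origin at the centre of its underside
- amber_bottle: bystander, to be left alone: amber bottle 60 mm across, 118 mm tall, behind the pump at its left; origin at the centre of its underside
- bench_timer: bystander, to be left alone: white timer 62 x 62 x 19 mm, far right; origin at the centre of its underside
- white_bottle: bystander, to be left alone: white plastic bottle 62 mm across, 125 mm tall, far right; origin at the centre of its underside
- flask: bystander, to be left alone: conical flask 64 mm across, 103 mm tall, behind the pump at its right; origin at the centre of its underside

How it is judged:
By the outcome, as a careful person would: the job done as asked, in the order asked, and still so for the second after the job is handed in, with the robot touching nothing.
It also fails if it takes over 72 s, if anything falls off the work surface, if the arm or the gripper's body presses on something with over 40 N, if the wrist force passes 120 N, or if a joint passes its speed limit or range.

## Working session

There is one attempt and no reset: what is moved stays moved. The work goes in short steps, each a Python script; the robot and the scene stay as the last script left them, time stands still between calls to the robot, and variables do not carry over. Pictures are saved under pics/ and viewed, at most 10 in all, crops included, and the job is handed in when it is done.

```bash
mkdir -p pics; ls; python3 - <<'E'
from bench import manip, hand, ik, imaging
import cv2
for n in("top","side"):
    im=imaging.camera(n); cv2.imwrite(f"pics/{n}0.png",cv2.resize(im[:,:,::-1],(800,600),interpolation=cv2.INTER_CUBIC))
    c=imaging.calibration(n); print(n,c["K"].round(1).tolist(),c["world_from_camera"].round(3).tolist())
print(manip.get_clock(),manip.get_tcp_rot(),manip.get_grip_width())
E
```

```text
pics
top [[397.5, 0.0, 257.1], [0.0, 397.5, 193.7], [0.0, 0.0, 1.0]] [[-0.01, -0.99, 0.141, 355.627], [-1.0, 0.007, -0.019, 2.808], [0.017, -0.141, -0.99, 1554.867], [0.0, 0.0, 0.0, 1.0]]
side [[435.2, 0.0, 249.6], [0.0, 435.2, 182.8], [0.0, 0.0, 1.0]] [[-0.828, -0.304, 0.472, -83.756], [-0.561, 0.44, -0.701, 904.911], [0.005, -0.845, -0.535, 794.766], [0.0, 0.0, 0.0, 1.0]]
0.1 [-8.17556509e-04  9.90089288e-01  1.40436932e-01 -2.86750066e-05] 1.0011157824313923
```

View pics/top0.png

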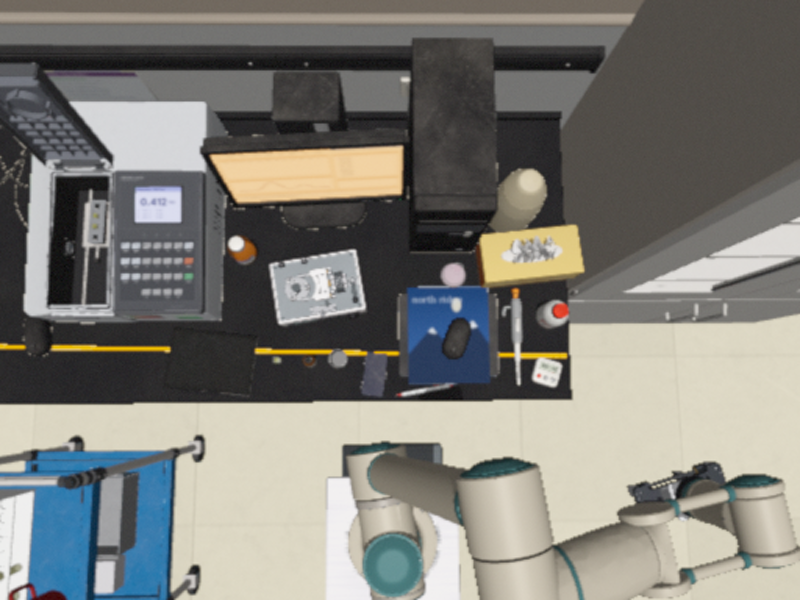

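View pics/side0.png

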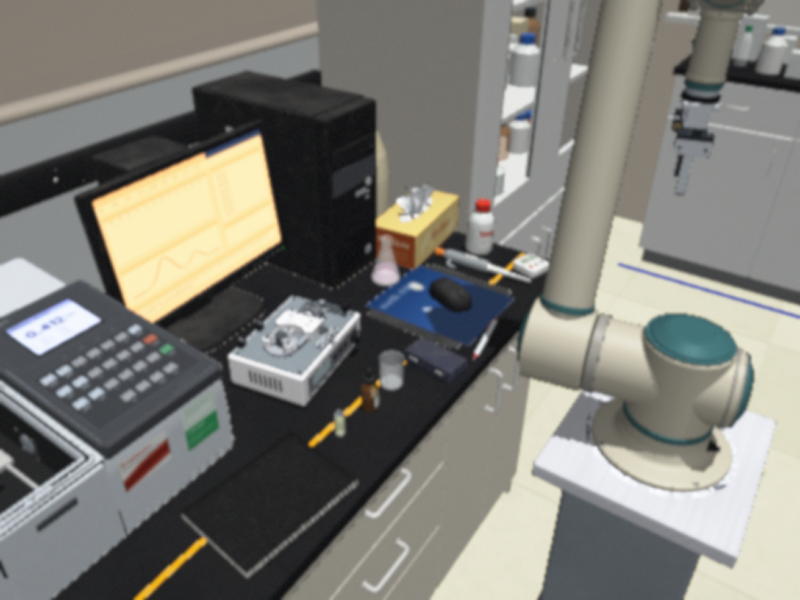

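The top view shows the pump at about (318,287) of 800x600, with the front toward the robot. The side view shows it at about (295,345). I'll enlarge both.

```bash
python3 - <<'E'
from bench import manip, hand, ik, imaging
import cv2, numpy as np
def avg(n,k=8): return np.mean([imaging.camera(n).astype(float) for _ in range(k)],0)
a=avg("top");b=avg("side");np.savez("a0.npz",top=a,side=b)
t=a[155:212,168:240]; s=b[182:262,142:236]
cv2.imwrite("pics/t1.png",cv2.resize(t[:,:,::-1],None,fx=10,fy=10,interpolation=cv2.INTER_CUBIC).clip(0,255))
cv2.imwrite("pics/s1.png",cv2.resize(s[:,:,::-1],None,fx=7,fy=7,interpolation=cv2.INTER_CUBIC).clip(0,255))
E
```

```text
[ WARN:0@5.376] global loadsave.cpp:1063 imwrite_ Unsupported depth image for selected encoder is fallbacked to CV_8U.
```

View pics/t1.png

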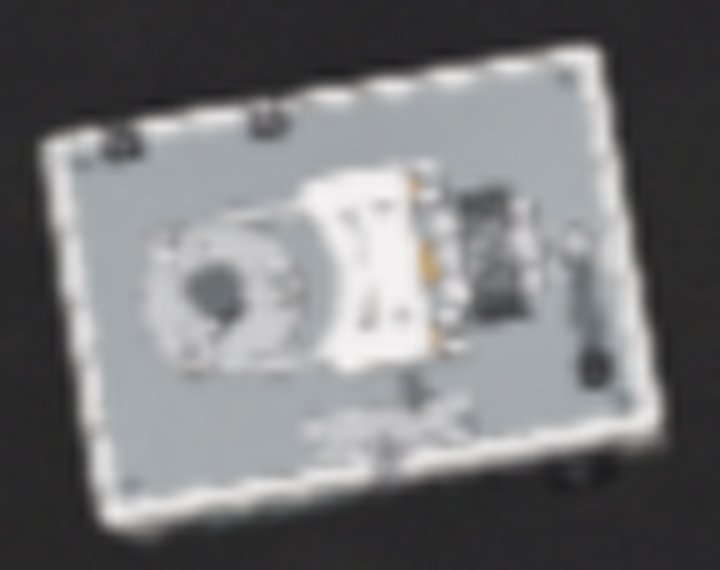

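View pics/s1.png

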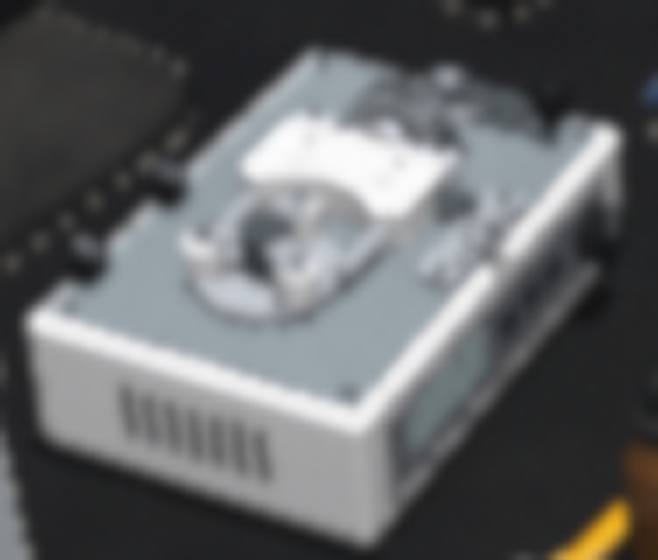

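The top crop shows the deck corners at about (42,143), (600,43), (660,412) and (105,522). The knob is at (595,368), the hinge near (578,245), the wheel near (498,255) and the shoe pointer near (412,390). The gauge tab is around (388,450). In the side crop the deck corners are at about (30,320), (312,50), (620,130) and (360,430), and the knob is at (555,110). Next I'll triangulate these and rectify the pointer region.

```bash
cat > h.py <<'E'
from bench import manip, hand, ik, imaging
import cv2, numpy as np
from scipy.spatial.transform import Rotation as R
CR={"top":(168,155,10),"side":(142,182,7)}
def nat(n,p): ox,oy,f=CR[n]; return (np.array(p,float)+.5)/f-.5+[ox,oy]
def ray(n,px):
    c=imaging.calibration(n); T=c["world_from_camera"]; d=T[:3,:3]@np.linalg.solve(c["K"],[*px,1]); return T[:3,3],d/np.linalg.norm(d)
def onz(n,px,z): o,d=ray(n,px); return o+d*(z-o[2])/d[2]
def tri(p,q):
    o1,d1=ray("top",p);o2,d2=ray("side",q); s=np.linalg.lstsq(np.c_[d1,-d2],o2-o1,rcond=None)[0]
    a,b=o1+s[0]*d1,o2+s[1]*d2; return (a+b)/2,np.linalg.norm(a-b)
def proj(n,P):
    c=imaging.calibration(n);T=np.linalg.inv(c["world_from_camera"]);q=(P@T[:3,:3].T+T[:3,3])@c["K"].T;return q[...,:2]/q[...,2:]
def avg(n,k=8): return np.mean([imaging.camera(n).astype(float) for _ in range(k)],0)
E
python3 - <<'E'
from h import *
t=[(42,143),(600,43),(660,412),(105,522)]; s=[(30,320),(312,50),(620,130),(360,430)]  # BL BR FR FL
# refine: straight edges of white/deck vs. bench in top view by subpixel gradient along each side's normals
im=np.load("a0.npz"); 
def refine(name,pts):
    g=im[name].mean(2).astype(np.float32); P=np.array([nat(name,p) for p in pts]); L=[]
    for i in range(4):
        a,b=P[i],P[(i+1)%4]; n=np.array([(b-a)[1],-(b-a)[0]]);n/=np.linalg.norm(n); e=[]
        for f in np.linspace(.12,.88,30):
            q=a+f*(b-a); u=np.arange(-2.5,2.6,.1); l=q+u[:,None]*n
            v=cv2.remap(g,l[:,0].astype(np.float32)[None],l[:,1].astype(np.float32)[None],cv2.INTER_LINEAR)[0]
            e.append(q+u[np.abs(np.gradient(v)).argmax()]*n)
        e=np.array(e,np.float32); vx,vy,x0,y0=cv2.fitLine(e,cv2.DIST_HUBER,0,.01,.01).ravel(); L.append(np.array([vy,-vx,-(vy*x0-vx*y0)]))
    C=[np.cross(L[i-1],L[i]) for i in range(4)]; return np.array([c[:2]/c[2] for c in C])
T=refine("top",t);S=np.array([nat("side",p) for p in s])
for a,b in zip(T,S): print(tri(a,b)[0].round(1),round(tri(a,b)[1],1))
for nm,Q in(("top",T),("side",S),("sideref",refine("side",s))):
    W=np.array([onz(nm[:4].strip("r"),q,70) for q in Q]); print(nm,W[:,:2].round(1).tolist(),[round(np.linalg.norm(W[i]-W[i-1]),1) for i in range(4)], W.mean(0).round(1))
W=np.array([onz("top",q,70) for q in T]); y=(W[0]+W[3]-W[1]-W[2]); psi=np.arctan2(-y[0],y[1]); x=(W[0]+W[1]-W[2]-W[3]); print("psi",psi,np.arctan2(x[1],x[0]))
c=W.mean(0)
M=R.from_euler("z",psi).as_matrix(); np.savez("pump.npz",c=c,M=M)
for k,p,z in(("knob",(595,368),98),("hinge",(578,245),87),("wheel",(498,255),95),("shoe",(412,390),82.5),("tab",(388,450),81.5)):
    w=onz("top",nat("top",p),z); print(k,w.round(1),((w-c)@M).round(1))
print(tri(nat("top",(595,368)),nat("side",(555,108))))
# rectified z=82 plane, 6 px/mm, pump y to the left, x up
def rect(name,z,x0,x1,y0,y1,f):
    ys=np.arange(y1,y0,-1/f);xs=np.arange(x1,x0,-1/f); Y,X=np.meshgrid(ys,xs)
    P=np.stack([X,Y,0*X],-1)@M.T+[c[0],c[1],z]; q=proj(name,P).astype(np.float32)
    return cv2.remap(im[name].astype(np.float32),q[...,0],q[...,1],cv2.INTER_CUBIC)
A=rect("top",82,-75,-15,-90,30,6);B=rect("side",82,-75,-15,-90,30,6)
# enlarge contrast
cv2.imwrite("pics/r0.png",np.vstack([A,B])[:560,:,::-1].clip(0,255).astype(np.uint8)) if 0 else cv2.imwrite("pics/r0.png",cv2.resize(np.vstack([A,B])[:,:,::-1].clip(0,255).astype(np.uint8),None,fx=.83,fy=.83))
E
```

```text
[663.8 296.9  68.9] 6.0
[703.4  87.   64.8] 3.1
[552.8  62.2  66.9] 0.9
[515.6 273.4  68.2] 1.0
top [[666.0, 298.6], [703.5, 87.6], [552.8, 62.4], [515.8, 273.3]] [np.float64(152.3), np.float64(214.3), np.float64(152.9), np.float64(214.2)] [609.6 180.5  70. ]
side [[659.6, 296.7], [696.2, 92.3], [549.6, 65.7], [513.7, 274.7]] [np.float64(147.6), np.float64(207.6), np.float64(149.0), np.float64(212.1)] [604.8 182.4  70. ]
sideref [[664.3, 291.6], [698.2, 86.6], [546.4, 64.9], [513.0, 265.5]] [np.float64(153.6), np.float64(207.7), np.float64(153.4), np.float64(203.3)] [605.5 177.1  70. ]
psi 0.17462573017769448 0.16635154382657777
knob [573.   86.7  98. ] [-52.3 -86.   28. ]
hinge [621.3  93.7  87. ] [ -3.5 -87.5  17. ]
wheel [616.2 122.9  95. ] [ -3.4 -57.8  25. ]
shoe [567.5 155.8  82.5] [-45.7 -17.   12.5]
tab [545.1 164.7  81.5] [-66.2  -4.4  11.5]
(array([572.19801758,  85.65901384,  84.19661737]), np.float64(6.692703899421107))
```

View pics/r0.png

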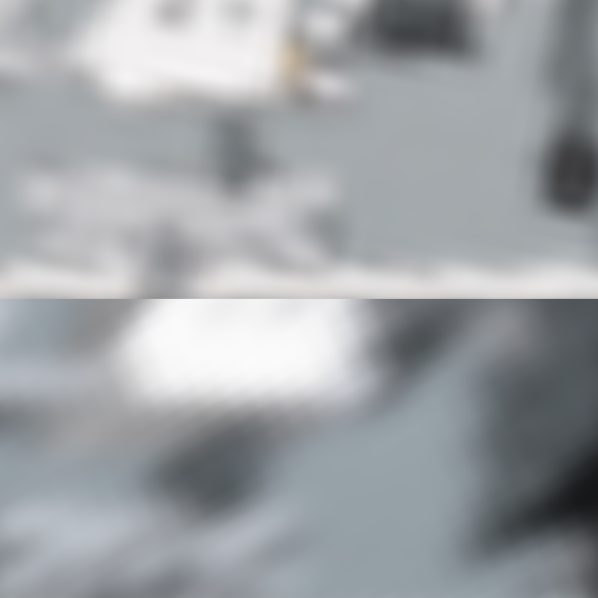

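In the rectified top view (5 px/mm), the shoe pointer is at column 235 (pump y ≈ -17). A grey mark, probably the tab, is at column 168, row 265 (y ≈ -4). I'll take a sharper, contrast-stretched zoom to make sure of the tab.

```bash
python3 - <<'E'
from h import *
im=np.load("a0.npz"); d=np.load("pump.npz"); c,M=d["c"],d["M"]
def z(n,x0,y0,w,h,f):
    g=im[n][y0:y0+h,x0:x0+w]; lo,hi=np.percentile(g,3),np.percentile(g,99); g=((g-lo)/(hi-lo)*255).clip(0,255)
    o=cv2.resize(g[:,:,::-1].astype(np.uint8),None,fx=f,fy=f,interpolation=cv2.INTER_NEAREST)
    for y in range(-40,30,10):   # ticks of constant pump y at x=-45..-70
        for x in(-45,-73):
            p=proj(n,M@np.array([x,y,0])+[c[0],c[1],82]); p=((p-[x0,y0]+.5)*f).astype(int); cv2.circle(o,tuple(map(int,p)),2,(0,0,255) if y else (0,255,0),-1)
    return o
A=z("top",194,189,30,16,26)[:,:780]; B=z("side",196,200,30,24,13)
# side panel: also tighter
o=np.zeros((600,780,3),np.uint8); o[:300]=cv2.resize(A,(780,416))[60:360]; o[300:,:390]=B[:300]; 
cv2.imwrite("pics/z.png",o)
E
```

```text
(no output)
```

View pics/z.png

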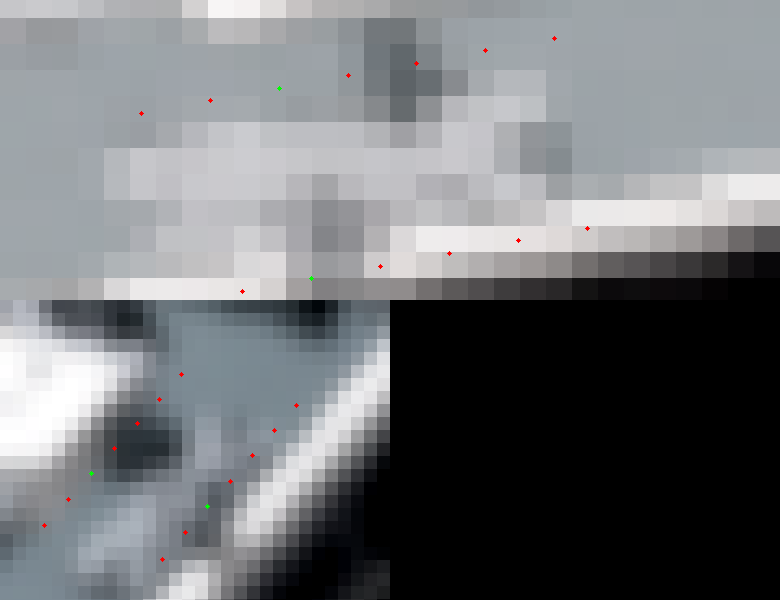

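The top zoom shows the tab as a darker grey patch around (328,230), y ≈ -3.5 in pump axes. The shoe pointer ends near (403,115), y ≈ -17.3, so the shoe must travel about 13.5 mm. I'll refine that number later. First I'll check clearance to the monitor and whether the IK works for the lever.

```bash
cat >> h.py <<'E'
d=np.load("pump.npz"); c=d["c"]+[-1,0,0]; M=d["M"]; PSI=np.arctan2(M[1,0],M[0,0])
H=np.array([-3.5,-86.8])
def W(x,y,z): return M@np.array([x,y,0])+[c[0],c[1],z]
def Q(th=0,s=1):
    a=PSI+th; y=s*np.array([np.cos(a),np.sin(a),0]); z=np.array([0,0,-1.]); 
    return R.from_matrix(np.c_[np.cross(y,z),y,z]).as_quat()[[3,0,1,2]]
def lev(th,off,z=82,r=52,s=1):
    a=np.cos(th),np.sin(th); p=np.array([-r,off]); q=H+[a[0]*p[0]-a[1]*p[1],a[1]*p[0]+a[0]*p[1]]; return W(*q,z),Q(th,s)
def centroids(top):
    "darkness centroid (pump y) of shoe pointer and tab in the rectified top view"
    f=5; ys=np.arange(28,-60,-1/f); out=[]
    for x0,x1 in((-48,-40),(-70,-62)):
        X,Y=np.meshgrid(np.arange(x0,x1,.5),ys,indexing="ij"); q=proj("top",np.stack([X,Y,0*X],-1)@M.T+[*d["c"][:2],82]).astype(np.float32)
        out.append(cv2.remap(top.mean(2).astype(np.float32),q[...,0],q[...,1],cv2.INTER_CUBIC).mean(0))
    return ys,out
E
python3 - <<'E'
from h import *
k=.64
for a,b in(((402,197),(283,258)),((235,203),(145,318))): print(tri(np.array(a)*k,np.array(b)*k))
for s in(1,-1):
    for n,p in(("lev0",lev(0,24,s=s)),("lev1",lev(1.5,16,s=s)),("back",lev(1.45,-26,s=s)),("wh",(W(-15,-58,100),Q(0,s))),("up",(W(-55,-62,190),Q(0,s)))):
        j=ik(*p); print(s,n,None if j is None else np.round(j,2),p[0].round())
ys,o=centroids(np.load("a0.npz")["top"])
for v in o: print([(int(round(y)),int(a)) for y,a in zip(ys[::5],v[::5])])
print(manip.get_clock())
E
```

```text
(array([834.3300801 , -31.11614207,  49.91651977]), np.float64(8.60256997461939))
(array([791.39193793, 360.3616143 , 134.29083022]), np.float64(16.49103372600509))
1 lev0 [ 0.07  0.37  1.69 -0.    1.08 -0.1 ] [565. 109.  82.]
1 lev1 [-0.05  0.42  1.61 -0.    1.11 -1.72] [610.  41.  82.]
1 back [-0.04  0.47  1.52 -0.    1.15 -1.66] [649.  44.  82.]
1 wh [ 0.08  0.41  1.57 -0.    1.16 -0.09] [604. 121. 100.]
1 up [ 0.07  0.29  1.53 -0.    1.33 -0.1 ] [565. 110. 190.]
-1 lev0 None [565. 109.  82.]
-1 lev1 [-0.05  0.42  1.61 -0.    1.11  1.42] [610.  41.  82.]
-1 back [-0.04  0.47  1.52 -0.    1.15  1.48] [649.  44.  82.]
-1 wh None [604. 121. 100.]
-1 up None [565. 110. 190.]
[(28, 169), (27, 169), (26, 168), (25, 168), (24, 167), (23, 166), (22, 165), (21, 165), (20, 165), (19, 166), (18, 167), (17, 168), (16, 169), (15, 170), (14, 171), (13, 171), (12, 172), (11, 172), (10, 172), (9, 171), (8, 171), (7, 171), (6, 170), (5, 169), (4, 168), (3, 167), (2, 167), (1, 166), (0, 165), (-1, 165), (-2, 165), (-3, 165), (-4, 166), (-5, 167), (-6, 167), (-7, 166), (-8, 165), (-9, 164), (-10, 16
[... 904 characters left out ...]
1, 160), (-2, 154), (-3, 150), (-4, 148), (-5, 150), (-6, 153), (-7, 159), (-8, 164), (-9, 169), (-10, 174), (-11, 180), (-12, 185), (-13, 189), (-14, 193), (-15, 195), (-16, 197), (-17, 197), (-18, 196), (-19, 194), (-20, 191), (-21, 188), (-22, 186), (-23, 184), (-24, 183), (-25, 183), (-26, 185), (-27, 188), (-28, 190), (-29, 192), (-30, 192), (-31, 191), (-32, 189), (-33, 186), (-34, 182), (-35, 177), (-36, 173), (-37, 171), (-38, 172), (-39, 174), (-40, 177), (-41, 179), (-42, 179), (-43, 177), (-44, 175), (-45, 175), (-46, 175), (-47, 176), (-48, 176), (-49, 177), (-50, 178), (-51, 178), (-52, 179), (-53, 178), (-54, 177), (-55, 177), (-56, 178), (-57, 180), (-58, 181), (-59, 183)]
0.9
```

```bash
python3 - <<'E'
from h import *
hand.close(squeeze=5)
manip.move_pose(W(-55,-62,190),Q()); print(manip.get_clock(), manip.get_grip_width())
f0=manip.get_force()
manip.move_straight(lev(0,25,z=110)[0])
print(manip.move_straight(lev(0,25)[0],max_speed=60,f_stop=5),manip.get_force().round(1))
for th in np.arange(0.1,1.36,.25):
    s=manip.move_straight(*lev(th,16),max_speed=60,f_stop=12); print(round(th,2),s,manip.get_force().round(1))
    if s: break
else:
  for th in (1.43,1.5,1.56,1.62,1.68):
    s=manip.move_straight(*lev(th,16),max_speed=25,f_stop=5); print(th,s,manip.get_force().round(1))
    if s: break
print(manip.get_tcp_pos().round(1),manip.get_clock())
E
```

```text
5.0583 0.006304129300832418
False [ 0.7 -0.6  0.6]
0.1 False [ 0.2 -0.2 -0.2]
0.35 False [0.3 0.6 0.6]
0.6 False [ 0.5 -0.2 -0.5]
0.85 False [-0.1 -0.7 -0.5]
1.1 False [-0.6 -0.1 -0.4]
1.35 False [-1.2  0.1  0.7]
1.43 False [-1.2 -0.   0.3]
1.5 True [ 0.   0.4 -0.3]
[605.1  41.5  81.1] 9.2833
```

```bash
cat >> h.py <<'E'
def look(name,save=None,park=True):
    if park: manip.move_pose([380,-80,230],Q())
    a=avg("top",2); np.save(name+".npy",a)
    if save:
        t=a[155:212,168:240]; cv2.imwrite(save,cv2.resize(t[:,:,::-1].astype(np.uint8),None,fx=10,fy=10,interpolation=cv2.INTER_CUBIC))
    ys,(s,t)=centroids(a); g=lambda v,lo,hi:(lambda m:(ys[m]@(w:=np.clip(v[m].max()*.9-v[m],0,None)**2))/w.sum())((ys<hi)&(ys>lo))
    return g(s,-30,8),g(t,-14,6)
E
python3 - <<'E'
from h import *
p,q=lev(1.5,24); manip.move_straight(p,q,max_speed=80)
manip.move_straight(p+[0,0,70])
print(look("a1","pics/t2.png"),manip.get_clock())
E
```

```text
(np.float64(-17.56254773761969), np.float64(-4.296634018627569)) 11.325
```

View pics/t2.png

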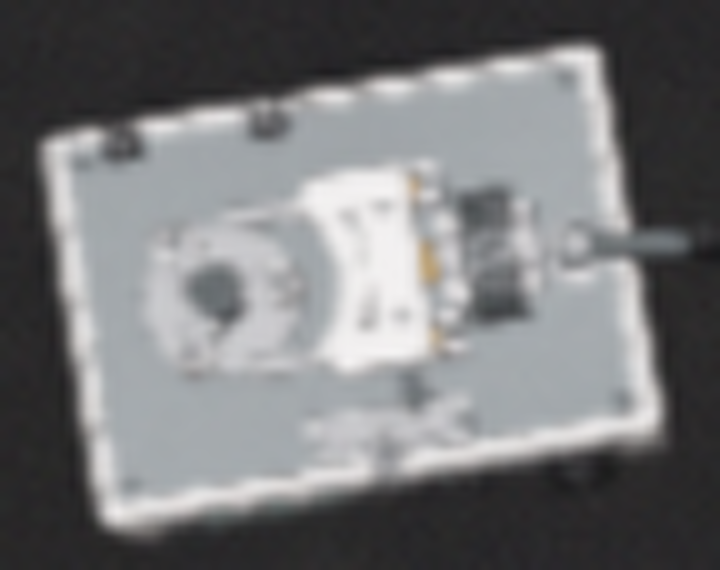

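The lever stands out to the right, knob near (705,245), about 1.4 rad, and the pump hasn't moved. Now a first roll of the wheel.

```bash
cat >> h.py <<'E'
XW,YW=-3.0,-57.8
def stroke(x0=-11,x1=11,press=.5,v=50,log=True,ztop=None):
    "roll: touch the rim with the flat fingertip at x0, sweep to x1, lift"
    manip.move_straight(W(XW+x0,YW,106),max_speed=120)
    hit=manip.move_straight(W(XW+x0,YW,95),max_speed=20,f_stop=2.5)
    z=manip.get_tcp_pos()[2]; F=[manip.get_force()[2]]
    z-=press
    for x in np.linspace(x0,x1,4):
        if manip.move_straight(W(XW+x,YW,z),max_speed=v,f_stop=15): print("STOP"); break
        F.append(manip.get_force()[2]); z-=.3*np.clip((4-F[-1])/4,-1,1) 
    manip.move_straight(manip.get_tcp_pos()+[0,0,8],max_speed=80)
    if log: print(hit,round(z,1),np.round(F,1),round(manip.get_clock(),1))
E
python3 - <<'E'
from h import *
manip.move_pose(W(XW-11,YW,125),Q())
stroke()
manip.move_straight(manip.get_tcp_pos()+[0,0,60])
print(look("a2"),manip.get_clock())
E
```

```text
STOP
True 95.6 [4.3 4.2] 14.1
(np.float64(-17.56854926750624), np.float64(-4.324780720894588)) 15.8917
```

```bash
python3 - <<'E'
from h import *
manip.move_pose(W(XW-8,YW,110),Q())
for x in(-8,-4,0,4,8):
    manip.move_straight(W(XW+x,YW,104),max_speed=100)
    h=manip.move_straight(W(XW+x,YW,94),max_speed=20,f_stop=2)
    manip.pause(.05); print(x,h,manip.get_tcp_pos().round(2)[2],manip.get_force().round(1)); manip.move_straight(manip.get_tcp_pos()+[0,0,4],max_speed=80)
print(manip.get_clock())
E
```

```text
-8 True 97.84 [-2.3 -0.1  3.6]
-4 True 99.47 [-0.9  0.3  3.6]
0 True 100.12 [-0.5  0.1  3.6]
4 True 100.18 [1.4 0.2 4.3]
8 True 99.91 [1.5 1.1 3.6]
21.5917
```

```bash
cat >> h.py <<'E'
XW,RE,ZT=0.0,27.,100.2
def arc(al,dr=0.): r=RE+dr; return W(XW+r*np.sin(al),YW,ZT-RE+r*np.cos(al))
def stroke(a0=-.5,a1=.6,press=.5,n=6,log=True):
    manip.move_straight(arc(a0,4),max_speed=150)
    h=manip.move_straight(arc(a0,-press),max_speed=40,f_stop=8); F=[np.linalg.norm(manip.get_force())]
    for al in np.linspace(a0,a1,n+1)[1:]:
        if manip.move_straight(arc(al,-press),max_speed=60,f_stop=15): print("STOP",al); break
        F.append(np.linalg.norm(manip.get_force())); press+=.3*np.clip((5-F[-1])/5,-1,1)
    p=manip.get_tcp_pos(); manip.move_straight(p+[0,0,9],max_speed=150)
    if log: print(h,round(press,2),np.round(F,1),round(manip.get_clock(),1))
    return press
E
python3 - <<'E'
from h import *
stroke()
manip.move_straight(manip.get_tcp_pos()+[0,0,60])
print(look("a3"),manip.get_clock())
E
```

```text
True 0.45 [5.7 5.7 4.5 4.5 5.  5.1 6.2] 23.8
(np.float64(-16.69364262699918), np.float64(-4.220917398243748)) 25.75
```

```bash
cat >> h.py <<'E'
def edges(top,z=90,xs=((-34,-26),(-24,-14),(14,22))):
    "shoe edge crossings (pump y): white shoe vs deck, half-level, on the left side"
    ys=np.arange(40,-40,-.1); out=[]
    for x0,x1 in xs:
        X,Y=np.meshgrid(np.arange(x0,x1,.5),ys,indexing="ij"); q=proj("top",np.stack([X,Y,0*X],-1)@M.T+[*d["c"][:2],z]).astype(np.float32)
        v=cv2.remap(top.mean(2).astype(np.float32),q[...,0],q[...,1],cv2.INTER_LINEAR).mean(0)
        b=v>210; i=np.flatnonzero(b); out+=[ys[i[0]],ys[i[-1]]] if len(i) else [np.nan]*2
    return np.round(out,2)
E
python3 - <<'E'
from h import *
print(edges(np.load("a0.npz")["top"]))
for n in("a1","a2","a3"): print(n,edges(np.load(n+".npy")))
for n in("a1","a3"):
    ys,(s,t)=centroids(np.load(n+".npy")); print([int(a) for a in s[::10]])
E
```

```text
[  9.8 -25.7   8.3 -27.3   4.6 -26.4]
a1 [  9.7 -25.6   8.2 -27.2   4.6 -26.3]
a2 [  9.6 -25.7   8.2 -27.2   4.6 -26.3]
a3 [ 11.7 -24.2  11.1 -23.6   6.4 -25.6]
[169, 168, 166, 165, 165, 166, 169, 170, 171, 171, 171, 170, 168, 166, 165, 165, 166, 167, 165, 160, 148, 135, 123, 120, 127, 142, 154, 163, 167, 169, 168, 169, 169, 169, 169, 169, 168, 168, 168, 168, 169, 169, 169, 168]
[169, 168, 166, 165, 165, 167, 169, 170, 170, 170, 170, 170, 168, 166, 165, 165, 165, 165, 158, 147, 129, 115, 108, 110, 119, 135, 152, 165, 168, 168, 168, 168, 168, 168, 169, 169, 168, 168, 168, 168, 169, 169, 168, 168]
```

```bash
python3 - <<'E'
from h import *
manip.move_pose(arc(-.5,10),Q())
p=.5
for i in range(2): p=stroke(press=p)
manip.move_straight(manip.get_tcp_pos()+[0,0,60])
print(look("a4"),edges(np.load("a4.npy")),manip.get_clock())
manip.move_pose(arc(-.5,10),Q())
p=stroke(press=p)
manip.move_straight(manip.get_tcp_pos()+[0,0,60])
print(look("a5","pics/t5.png"),edges(np.load("a5.npy")),manip.get_clock())
E
```

```text
False 0.33 [5.6 5.7 5.4 4.4 5.6 5.2 6.5] 29.2
True 0.29 [5.9 5.8 4.5 4.3 4.7 5.2 6.2] 31.6
(np.float64(-10.675337952800897), np.float64(-4.244961754743146)) [ 17.1 -18.5  16.2 -19.6  12.3 -18.9] 33.4583
False 0.22 [3.9 6.  4.9 4.9 4.8 4.4 6.2] 36.9
(np.float64(-8.419903040310064), np.float64(-4.260646582347503)) [ 21.2 -17.6  18.4 -16.1  14.5 -17.7] 38.85
```

View pics/t5.png

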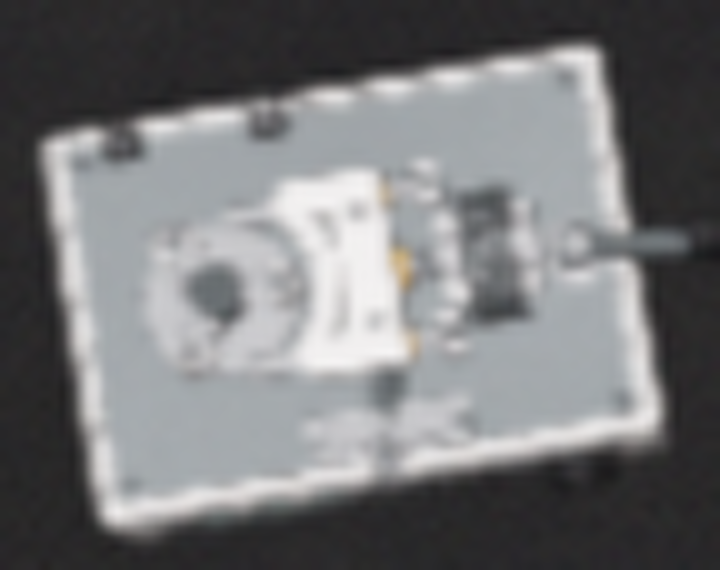

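The shoe has advanced about 10 mm. Its pointer is at (390,385) in the crop and the tab is at (387,455). One more full stroke, then a careful measurement.

```bash
python3 - <<'E'
from h import *
manip.move_pose(arc(-.5,10),Q())
stroke(press=.3)
manip.move_straight(manip.get_tcp_pos()+[0,0,60])
print(look("a6"),edges(np.load("a6.npy")),manip.get_clock())
E
cat > m.py <<'E'
from h import *
# darkness-weighted pointer centroid per x-strip; static background = per-pixel max over frames with shoe elsewhere
F={n:np.load(n+".npy").mean(2) for n in("a1","a3","a4","a5","a6")}; e0=edges(np.load("a1.npy"))
ys=np.arange(25,-45,-.2)
def strip(g,x,z):
    P=np.stack([0*ys+x,ys,0*ys],-1)@M.T+[*d["c"][:2],z]; q=proj("top",P).astype(np.float32)
    return cv2.remap(g.astype(np.float32),q[None,:,0],q[None,:,1],cv2.INTER_LINEAR)[0]
bg=np.max(list(F.values()),0)
for n,g in F.items():
    disp=np.nanmean(edges(np.load(n+".npy"))-e0); r=[]
    for x in range(-52,-37,2):
        w=np.clip(strip(bg,x,82.5)-strip(g,x,82.5)-12,0,None); k=ys[w.argmax()]; m=abs(ys-k)<7; r.append((round(float(w[m]@ys[m]/max(w[m].sum(),1e-6)),1),int(w.max())))
    print(n,"disp",round(disp,2),r)
g=np.mean(list(F.values()),0)
for x in range(-74,-55,2):
    v=strip(g,x,81.5); m=(ys>-13)&(ys<5); w=np.clip(np.median(v)-v,0,None)*m; print(x,round(float(w@ys/max(w.sum(),1e-6)),2),v[m][::5].astype(int))
E
python3 m.py
```

```text
False 0.32 [4.3 6.7 4.3 3.8 4.  4.7 6. ] 42.3
(np.float64(-5.976521330563928), np.float64(-4.237608264423754)) [ 21.6 -13.9  20.5 -14.8  16.8 -14.6] 44.2417
a1 disp 0.0 [(-17.4, 51), (-17.5, 54), (-18.0, 45), (-17.9, 40), (-17.7, 36), (-17.8, 29), (-17.7, 23), (-17.3, 5)]
a3 disp 2.07 [(-15.2, 39), (-15.2, 51), (-15.9, 45), (-17.0, 45), (-17.3, 49), (-17.6, 44), (-17.7, 38), (-16.7, 15)]
a4 disp 7.53 [(-11.5, 29), (-11.9, 37), (-12.6, 41), (-12.6, 40), (-11.9, 33), (-9.1, 37), (-8.8, 31), (-8.2, 24)]
a5 disp 9.88 [(-6.8, 21), (-6.6, 27), (-7.2, 34), (-7.5, 40), (-7.7, 43), (-8.0, 44), (-8.4, 37), (-8.9, 29)]
a6 disp 12.03 [(-4.8, 25), (-4.7, 30), (-4.9, 34), (-5.4, 37), (-5.8, 41), (-5.9, 44), (-6.0, 39), (-6.4, 32)]
-74 -2.85 [191 184 174 166 160 155 150 148 150 153 154 160 167 174 183 187 193 197]
-72 -3.01 [201 192 183 174 169 165 161 159 160 163 165 169 178 185 194 198 202 206]
-70 -3.96 [208 199 189 181 174 169 163 157 156 157 158 159 167 173 180 186 193 199]
-68 -4.31 [201 193 186 179 172 166 158 151 148 149 151 153 159 165 171 177 183 189]
-66 -4.7 [192 186 182 176 172 165 159 153 148 151 152 154 157 162 167 171 175 179]
-64 -4.08 [184 180 177 174 172 167 162 157 152 153 155 158 161 166 171 176 179 183]
-62 -2.88 [181 178 178 177 176 174 170 166 162 162 166 170 174 179 182 186 189 191]
-60 -3.65 [190 190 188 186 184 182 179 175 172 170 174 178 182 185 187 190 192 193]
-58 -4.64 [197 197 195 193 190 189 186 184 181 180 181 183 185 186 188 191 193 195]
-56 -7.8 [199 198 197 196 195 194 193 191 188 186 184 184 183 183 184 185 187 187]
```

Fit over the frames: the shoe moves about 2.55 mm per stroke, its pointer is at about -5.4, and the tab is at -4.0. About 1.2 mm remains, so I'll make a short stroke and check.

```bash
python3 - <<'E'
from h import *
manip.move_pose(arc(-.25,10),Q())
stroke(-.25,.26,press=.3,n=3)
manip.move_straight(manip.get_tcp_pos()+[0,0,60])
print(look("a7","pics/t7.png"),edges(np.load("a7.npy")),manip.get_clock())
a=np.load("a7.npy")[184:206,190:224]; g=((a-90)/130*255).clip(0,255).astype(np.uint8)
cv2.imwrite("pics/t7z.png",cv2.resize(g[:,:,::-1],None,fx=23,fy=23,interpolation=cv2.INTER_CUBIC))
E
sed -i 's/"a6")/"a6","a7")/' m.py; python3 m.py | head -6
```

```text
False 0.29 [3.8 4.7 5.  5.5] 47.0
(np.float64(-5.074416285365485), np.float64(-4.29638046472969)) [ 24.1 -13.7  23.2 -12.4  18.8 -13.9] 48.8917
a1 disp 0.0 [(-17.4, 51), (-17.5, 54), (-18.0, 45), (-17.9, 40), (-17.7, 36), (-17.7, 29), (-17.6, 23), (-17.3, 6)]
a3 disp 2.07 [(-15.2, 39), (-15.2, 51), (-15.8, 45), (-17.0, 45), (-17.3, 49), (-17.5, 44), (-17.6, 38), (-16.7, 17)]
a4 disp 7.53 [(-11.6, 30), (-11.9, 37), (-12.6, 41), (-12.6, 40), (-11.9, 33), (-9.1, 37), (-8.8, 31), (-8.3, 24)]
a5 disp 9.88 [(-6.8, 21), (-6.6, 27), (-7.2, 34), (-7.5, 40), (-7.7, 43), (-8.0, 44), (-8.4, 37), (-8.9, 29)]
a6 disp 12.03 [(-4.8, 25), (-4.7, 30), (-4.9, 34), (-5.4, 37), (-5.8, 41), (-5.9, 44), (-6.0, 39), (-6.5, 32)]
a7 disp 13.78 [(-4.3, 26), (-4.5, 32), (-4.8, 38), (-4.9, 43), (-5.2, 46), (-5.5, 49), (-5.7, 42), (-6.1, 34)]
```

View pics/t7z.png

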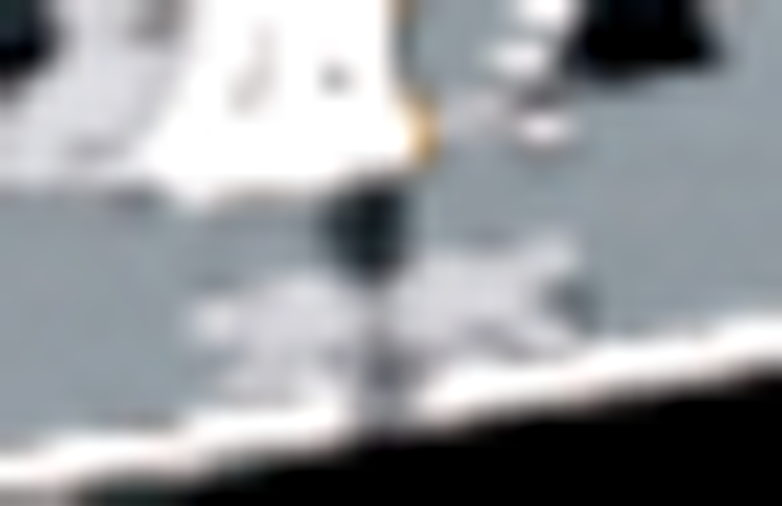

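The pointer tip at about (376,275) faces the tab tip at about (377,315), in line along pump x to within my measuring error (residual about 0.1–0.3 mm). Next I'll swing the lever back to locked.

```bash
python3 - <<'E'
from h import *
p,q=lev(1.45,-28); manip.move_pose(p+[0,0,60],q)
print(manip.move_straight(p,max_speed=100,f_stop=6))
for th in np.arange(1.35,.2,-.25):
    s=manip.move_straight(*lev(th,-16),max_speed=70,f_stop=12)
    if s: print("STOP",th); break
else:
  for th in (0.02,-.06,-.12,-.18,-.24):
    s=manip.move_straight(*lev(th,-16),max_speed=25,f_stop=5); print(th,s,manip.get_force().round(1))
    if s: break
print(manip.get_tcp_pos().round(1),manip.get_clock())
p,q=lev(max(th,-.1),-25); manip.move_straight(p,q,max_speed=80)
manip.move_straight(p+[0,0,70])
print(look("a8","pics/t8.png"),edges(np.load("a8.npy")),manip.get_clock())
E
```

```text
False
0.02 False [ 2.9 -3.7 -1. ]
-0.06 True [ 1.1 -1.7  1.6]
[572.6  67.8  82. ] 53.9
(np.float64(-5.008909705539108), np.float64(-4.1323155483174325)) [ 24.1 -13.5  23.2 -12.3  18.8 -13.9] 55.8583
```

View pics/t8.png

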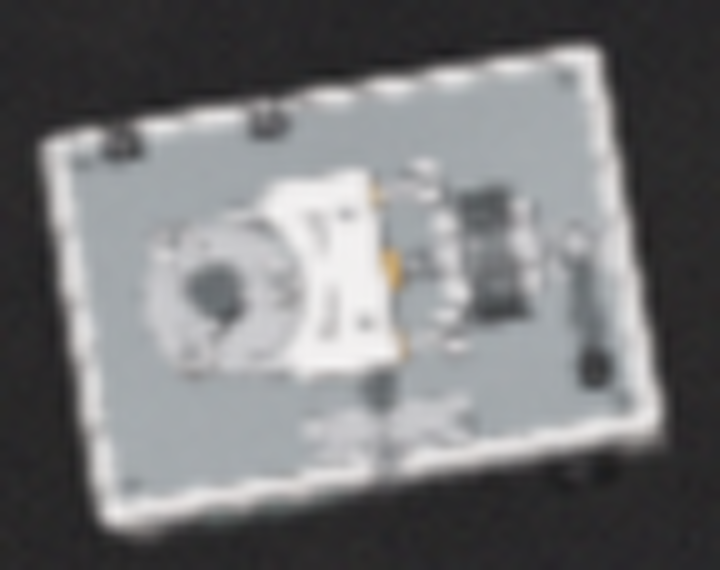

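The knob is back at (595,368), the same pixel as at the start, so the lever is locked. The pump hasn't moved, and the pointer at (380,388) faces the tab. Nothing is touching, so I'll hand in.

```bash
python3 -c "
from bench import manip
print(manip.hand_in())"
```

```text
the job is handed in; nothing more can be done
None
```

I released the lever, rolled the shoe forward about 13.7 mm until its pointer was level with the gauge pointer, locked the lever again and handed in at about 56 s; the low-resolution images leave up to about 1 mm of doubt on the pointer alignment.

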